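# Slide a relay board's carrier over the lip of a test dock

### The job

Load the relay board for testing: push its carrier up the dock's loading ramp and over the lip so that it lies flat in the bay, and on until its nose presses on the white sprung pad of the end stop, gently, so that the pad is never pushed to the end of its travel. Then swing the red-sleeved hold-down bail upright to lock the carrier down, with its nose still against the pad. Leave the other things on the bench where they are.

Things in the scene. Friction and masses are not known exactly. Their poses are not given: they have to be found in the camera images.
- test_dock: Aluminium test dock, fixed to the bench: ramp, lip, bay. Origin: on the bench (z = 0) under the lip's inner face, on the centre line; x = the way the carrier travels, y = left of travel, z up; the points on it have the same axes. It stands on feet, bridging the edge of the orange mat (2.5 mm thick). Bay floor 8 mm above the bench, from x = 0 to 226 mm, between rails 70 mm apart.
- ramp_foot (a point): Foot of the steel loading ramp, at (-96, 0, 0) mm in the dock's frame. The ramp is 94 mm wide and climbs at 7.9 degrees from the bench to the lip. Side fences 22 mm high, from x = -79 mm to the lip, are 86 mm apart at the foot end and narrow to 70 mm at the lip.
- lip_top (a point): Top of the lip, at (-3, 0, 13) mm, 6 mm wide; behind it the floor drops 5 mm. Pushing takes 1 to 5 N. As the carrier's middle passes the lip it tips nose down and its tail rises about 11 mm; once clear of the lip the tail drops 5 mm. A finger that does not rise and fall with the flange drags on it (up to 14 N) and may hold the tail up; backing off 10 mm frees it.
- keepers (a point): Point between the two keepers, (125, 0, 20.5) mm in the dock's frame. These grey strips (x = 96 to 154 mm, underside 20.5 and top 24.5 mm above the bench) reach inward to y = +-27 mm over the carrier's edges, so its nose can enter only by sliding in over the lip.
- stop_slot (a point): Middle of the slot for the blue end stop (34 mm high, black thumbscrew on top up to 49 mm), at (145, 0, 8) mm in the dock's frame. The stop's white sprung pad (32 mm wide, 13 to 27 mm above the bench; 4 N per mm, 4 mm travel) faces the lip anywhere from x = 128 to 162 mm, clamped anew each time: NOT measured; feel for it by the rise of the push.
- carrier: Loose aluminium carrier, 120 x 66 mm, 0.25 to 0.5 kg with the blue relay board fixed on it. Origin: centre of its underside; x = its nose, z up. Two steel runners, 8 mm thick (y = +-22, x = -56 to 56 mm); plate top z = 9 mm; relay board x = -21 to 49, y = +-23, up to z = 42 mm. In the bay its origin stands 8 mm above the bench and its tail behind the lip.
- push_flange (a point): Middle of the rear face of the carrier's upright back flange, at (-60, 0, 26) mm in the carrier's frame, axes as the carrier. The flange, to push or to hold, is 4 mm thick (x = -60 to -56 mm), 44 mm wide, z = 9 to 39 mm; 35 mm of plate in front of it is free.
- nose (a point): Middle of the front face of the carrier's low bumper (30 mm wide, z = 8 to 19 mm), at (60, 0, 13.5) mm in the carrier's frame, axes as the carrier. It meets the stop's pad.
- hold_down (a joint): Hold-down on the right-hand rail (y < 0). Hinge along the dock's x, through y = -47, z = 20.5 mm, x = 29 to 71 mm. 0 rad = shut: bail upright, rubber-faced flap 2 mm above the carrier's edge. Starts at 0.8 to 1.0: bail leaning outward (-y), flap up. Stiff (0.05 N m): stays where left, stops at 0. Push the bail inward (+y), rising along its arc.
- bail_grip (a point): Middle of the red sleeve (11 mm thick, 26 mm long along the dock's x) on the hold-down's wire bail (40 mm wide), 44 mm from the hinge; shut, it is at (50, -47, 64.5) mm in the dock's frame.
- run_capacitor: Bystander, loose on the bench: black box capacitor, 46 x 51 x 37 mm. Origin: centre of its underside.
- transformer: Bystander, loose on the bench: grey and yellow transformer, 44 x 42 x 36 mm. Origin: centre of its underside.
- screwdriver_red: Bystander, loose on the bench: red screwdriver, 173 mm long. Origin: centre of its underside.
- flux_tin: Bystander, loose on the bench: round yellow-lidded tin, 44 mm across, 28 mm high. Origin: centre of its underside.
Not all that is in view belongs to the job. Of the things that look like the carrier, the larger one is meant.

How it is judged:
On the way, in this order (a step that is already met when the one before it is completed fails the run):
1. the carrier rides up the ramp, nose up, in contact with it (contact force between carrier and loading_ramp above 0.2 N and x of nose in the frame of test_dock above -0.05 m and z of nose in the frame of test_dock above 0.018 m), for 0.1 s.
2. the carrier lies flat in the bay behind the lip, its nose pressing on the sprung pad with 2 N or more (z of carrier in the frame of test_dock between 0.005 and 0.011 m and angle between carrier's own z axis and vertical below 0.035 rad and x of carrier in the frame of test_dock above 0.06 m and contact force between carrier and stop_pad_c0 above 2 N), for 0.1 s.
3. the hold-down is closed over it (value of joint hold_down below 0.12 rad), for 0.2 s.
At the end, for the whole second after the job is handed in: The carrier lies flat in the bay behind the lip (tilt under 0.035 rad, underside 5 to 11 mm above the bench), its nose against the stop's pad (gap under 2 mm), the hold-down within 0.12 rad of closed, all at rest (z of carrier in the frame of test_dock between 0.005 and 0.011 m and angle between carrier's own z axis and vertical below 0.035 rad and x of carrier in the frame of test_dock above 0.06 m and x of stop_pad_c0 in the frame of nose below 0.0045 m and value of joint hold_down below 0.12 rad and linear speed of carrier below 0.01 m/s); the robot touches nothing.
It fails at once if the carrier is pressed on the end stop's pad with more than 15 N (the pad at the end of its travel) (contact force between carrier and stop_pad_c0 above 15 N).
It fails at once if a bystander is moved more than 20 mm (distance of any of run_capacitor, transformer, screwdriver_red, flux_tin from where it was at the start of the episode above 0.02 m).
It also fails if it takes over 69 s, if anything falls off the work surface, if the arm or the gripper's body presses on something with over 40 N, if the wrist force passes 120 N, or if a joint passes its speed limit or range.

### The arm

A 7-joint arm with a two-finger parallel gripper is mounted at the origin on a cart in front of the work surface, level with it; the furniture and walls round the work are solid. World frame = base frame: x ahead of the robot, y to its left, z up, the work surface at z = 0. Lengths are in m, angles in rad, forces in N, time in s.
With the tool pointing down it reaches from about 0.4 to 0.85 m from the base axis. Payload 10.4 kg.
Tool frame: the origin (TCP) lies between the finger pads; the fingertips stand 25 mm ahead of it and the grasp point (between the pads) lies 6 mm ahead of it; z points along the fingers, y is the line along which they close (so a half turn about z gives the same grasp; the last joint's range is limited). The gripper opens to 85 mm and grips with 20 to 120 N. Pads are 22 mm wide; open, the fingers measure 114 mm over their backs; the gripper's body (76 mm by 85 mm) begins 54 mm behind the grasp point. The pads swing forward as they close: fully open they stand 13 mm farther back than shut.
Start: joints at [1.078, 0.332, -0.065, 1.46, 0.022, 1.35, -0.088], TCP at [0.283, -0.557, 0.228] pointing down, gripper open.
Joint ranges: [-2.6, 2.6], [-0.5, 2.12], [-1.47, 1.34], [0.16, 2.42], [-1.27, 4.41], [0.06, 2.06], [-2.6, 2.6]. Speed limits (rad/s): [2.22, 2.22, 2.79, 2.79, 3.14, 3.14, 3.14].

### API

Orientations are given as a rotation vector (axis times angle).
In Python, from plant import * gives the robot as it stands. The module is installed in compiled form; this text tells all that it offers. Calls block until the motion is done:
- movep(position, orientation): joint-space move of the TCP to a pose.
- move_linear(position, speed=0.15, frame=None, until_force=None): straight line of the TCP; frame=None keeps the orientation; speed is the mean speed in m/s. With until_force (N) it stops when the force on the tool has changed by that much, and returns True; else False.
- move_j(angles): joint-space move.
- gripper_to(opening, newtons=None): opening from 0.0 (shut) to 1.0 (fully open); newtons is the grip in N (None keeps the last); returns when the fingers have stopped.
- dwell(seconds).
- solve_ik(position, orientation): joint angles nearest the present ones, or None.
- get_obs(): the state.
- capture(name): name is "scene" or "top" or "wrist"; returns a dict with "img" (480x640x3 uint8, red, green, blue), "fx", "fy", "cx", "cy" (pixels), "rvec" (rotation vector, rad) and "tvec" (3), from world to camera coordinates, as OpenCV has them; the wrist camera has in their place "mount" (4x4, takes a point from camera to tool coordinates, whose origin is the TCP and whose axes are the flange's). Camera axes: x right, y down, z forward; pixel columns grow to the right and rows downward; lengths in m; the calibration is good to about 2 mm. A picture is of the moment at which its call begins: read the wrist's pose just before it. There is no depth.
A pose or a line that the arm cannot do raises PlanningError and nothing moves.
- finish_job(): hands the job in; it is judged then, once.
The state is a dict: "time_s": time; "joints": joint angles; "dq": joint speeds; "joint_efforts": joint torques, N m; "tool_pos": TCP position; "orientation": TCP orientation; "wrist_force": force on the tool from outside, world axes, zero at the start; "ft_torque": the same for the moment, N m; "finger_gap": opening from 0.0 (shut) to 1.0 (fully open); "gripper_force": force on a finger pad.
Only numpy, scipy, OpenCV 4.12 (cv2) and the standard library are available. Lean on these libraries where they do the work, as an engineer would, in place of code of your own. Each camera call takes 0.05 s, during which the arm holds its last target. There are 200 camera calls.

## Working session

There is one attempt and no reset: what is moved stays moved. The work goes in short steps, each a Python script; the robot and the scene stay as the last script left them, time stands still between calls to the robot, and variables do not carry over. Pictures are saved under pics/ and viewed, at most 10 in all, crops included, and the job is handed in when it is done.

```bash
mkdir -p pics; python3 - <<'E'
from plant import *
import cv2
for n in ("scene","top"):
    c=capture(n); cv2.imwrite(f"pics/{n}0.png",c["img"][:,:,::-1]); print(n,[c[k] for k in("fx","fy","cx","cy","rvec","tvec")])
o=get_obs(); print(o)
E
```

```text
scene [556.8774663656054, 556.8774663656054, 317.3158445522695, 238.15224053951948, array([ 1.11168577, -2.12959034,  1.20570626]), array([0.31175122, 0.28408717, 0.97060644])]
top [593.1190016093396, 593.1190016093396, 322.42343930276206, 236.24141343121156, array([ 2.14068934, -2.19848075,  0.15095975]), array([0.005435  , 0.53556401, 1.12079667])]
{'time_s': 0.1, 'joints': array([ 1.07839141,  0.33284394, -0.06471298,  1.4608473 ,  0.02157636,
        1.34987343, -0.08851271]), 'dq': array([ 0.00036829, -0.00164644, -0.00069668, -0.00376342,  0.00205854,
       -0.00096018,  0.00155677]), 'joint_efforts': array([ 1.83835633e-03, -6.26745701e+01,  4.94346872e-02, -3.92433035e+01,
        1.62489427e-02,  7.01565034e-03,  2.40394644e-05]), 'tool_pos': array([ 0.28280826, -0.55698583,  0.22717827]), 'orientation': array([-3.05410836e+00, -7.30932552e-01,  5.10033005e-04]), 'wrist_force': array([-0.12470968, -0.23743127, -0.27406516]), 'ft_torque': array([-0.00104687, -0.00109659,  0.0136961 ]), 'gripper_force': 0.0, 'finger_gap': 0.9985756073740422}
```

View pics/top0.png

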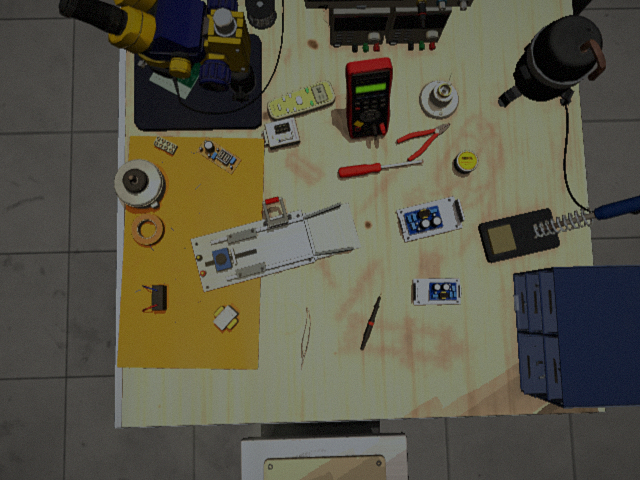

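View pics/scene0.png

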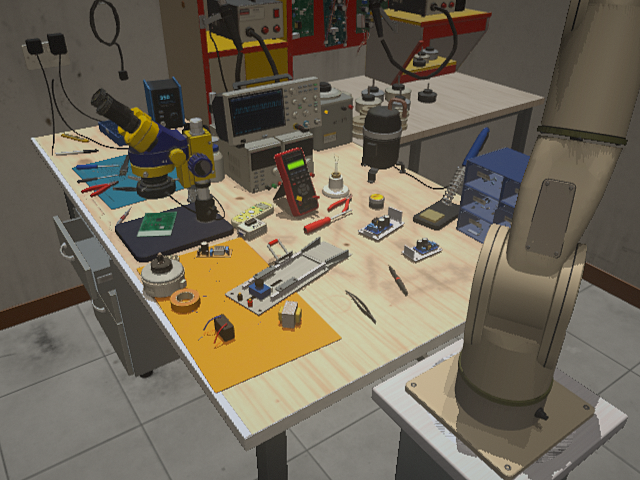

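```bash
cat > h.py <<'E'
import numpy as np, cv2
from scipy.spatial.transform import Rotation as R
def ray(c,uv,z,Rt=None):
    if Rt is None:
        Rw=R.from_rotvec(c["rvec"]).as_matrix(); p=-Rw.T@c["tvec"]; M=Rw.T
    else: M,p=Rt[:3,:3],Rt[:3,3]
    d=M@np.array([(uv[0]-c["cx"])/c["fx"],(uv[1]-c["cy"])/c["fy"],1])
    return p+d*(z-p[2])/d[2]
def wpose(o,c):
    T=np.eye(4); T[:3,:3]=R.from_rotvec(o["orientation"]).as_matrix(); T[:3,3]=o["tool_pos"]
    return T@np.array(c["mount"])
def proj(c,P,Rt=None):
    P=np.atleast_2d(P)
    if Rt is None: q=P@R.from_rotvec(c["rvec"]).as_matrix().T+c["tvec"]
    else: q=(P-Rt[:3,3])@Rt[:3,:3]
    return np.c_[q[:,0]/q[:,2]*c["fx"]+c["cx"],q[:,1]/q[:,2]*c["fy"]+c["cy"]]
E
python3 - <<'E'
import cv2
i=cv2.imread("pics/top0.png")[180:310,180:480]
i=cv2.resize(i,None,fx=2.66,fy=2.66,interpolation=cv2.INTER_CUBIC); i=cv2.convertScaleAbs(i,alpha=1.3); print(i.shape)
cv2.imwrite("pics/topcrop.png",i)
E
```

```text
(346, 798, 3)
```

View pics/topcrop.png

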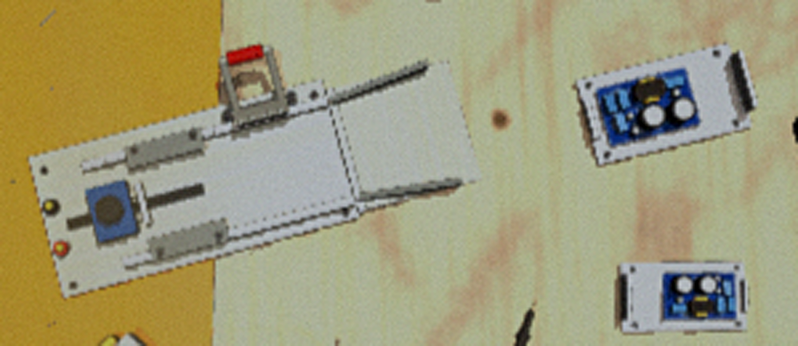

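```bash
python3 - <<'E'
from plant import *
from h import *
c=capture("top")
f=lambda x,y:(180+x/2.66,180+y/2.66)
def fit(obj,px,name):
    W=np.array([ray(c,f(*p),o[2]) for o,p in zip(obj,px)])[:,:2]; O=np.array(obj)[:,:2]
    a=O-O.mean(0); b=W-W.mean(0); th=np.arctan2((a[:,0]*b[:,1]-a[:,1]*b[:,0]).sum(),(a*b).sum())
    M=np.array([[np.cos(th),-np.sin(th)],[np.sin(th),np.cos(th)]]); t=W.mean(0)-M@O.mean(0)
    print(name,th,t,"\n",np.round((W-O@M.T-t)*1000,1).tolist())
# dock: ramp foot corners (right of travel=top), far end corners y unknown -> use midpoint
fit([(-.096,-.047,0),(-.096,.047,0),(.226,0,.008),(0,-.035,.013),(0,.035,.013)],[(447,62),(480,178),(48.5,227),(330,103),(357,208)],"dock")
fit([(.06,-.033,.009),(.06,.033,.009),(-.06,-.033,.009),(-.06,.033,.009)],[(577,82),(600,165),(725,45),(750,125)],"car")
W=[ray(c,f(*p),.009)[:2] for p in [(577,82),(600,165),(725,45),(750,125)]]
print(W)
print("flange top", ray(c,f(734,52),.039),ray(c,f(753,105),.039))
for n,p,z in[("sleeve",(245,54),.05),("padface",(133,205),.02),("stop",(109,210),.034)]: print(n,ray(c,f(*p),z))
o=get_obs();w=capture("wrist");print(w["mount"],w["fx"])
E
```

```text
dock 1.8023478792867422 [0.53675631 0.0179181 ] 
 [[0.2, 1.8], [2.9, 1.5], [2.1, -1.7], [2.8, 0.2], [-8.0, -1.8]]
car 1.8009356138837656 [ 0.56716726 -0.22355305] 
 [[-0.1, -1.9], [1.1, -1.4], [-2.0, 1.9], [1.0, 1.4]]
[array([ 0.58552618, -0.15949367]), array([ 0.52245112, -0.17402043]), array([ 0.61099116, -0.27257762]), array([ 0.54970057, -0.28812047])]
flange top [ 0.60018051 -0.27150404  0.039     ] [ 0.56053455 -0.28331879  0.039     ]
sleeve [0.60541021 0.08639835 0.05      ]
padface [0.5006464  0.17218763 0.02      ]
stop [0.49624678 0.18764619 0.034     ]
[[-1.41730143e-03 -9.46123203e-01 -3.23803762e-01  8.27665575e-02]
 [ 9.99998791e-01 -1.13383723e-03 -1.06407041e-03 -3.62344928e-04]
 [ 6.39600947e-04 -3.23804879e-01  9.46123666e-01 -1.44653490e-01]
 [ 0.00000000e+00  0.00000000e+00  0.00000000e+00  1.00000000e+00]] 376.65035296195225
```

```bash
cat >> h.py <<'E'
def down(th): # tool y along direction th (mod pi); tool x at th-pi/2
    a=(th-np.pi/2)/2
    return np.pi*np.array([np.cos(a),np.sin(a),0])
E
python3 - <<'E'
from plant import *
from h import *
rv=down(1.802)
for i,p in enumerate([(.575,-.25,.19),(.56,-.06,.19)]):
    movep(p,rv); dwell(.2)
    o=get_obs(); c=capture("wrist"); T=wpose(o,c); np.savez(f"w{i}.npz",T=T,**{k:c[k] for k in("fx","fy","cx","cy")})
    cv2.imwrite(f"pics/w{i}.png",cv2.convertScaleAbs(c["img"][:,:,::-1],alpha=1.3)); print(o["time_s"],o["joints"],o["tool_pos"])
E
```

```text
1.9667 [ 0.5502028   0.37255149 -0.27199857  1.49580591  0.10234818  1.28706246
 -1.07380606] [ 0.57459393 -0.25107095  0.19008246]
3.0 [ 0.35047164  0.24649844 -0.37462618  1.66345653  0.0944507   1.24965185
 -1.38575753] [ 0.56008125 -0.06158413  0.18985474]
```

View pics/w0.png

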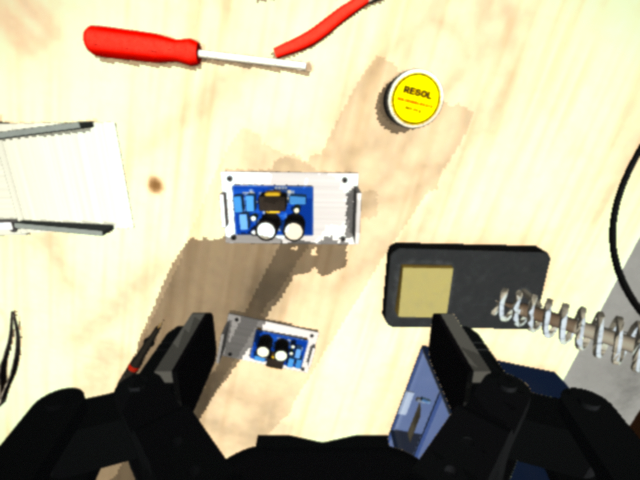

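View pics/w1.png

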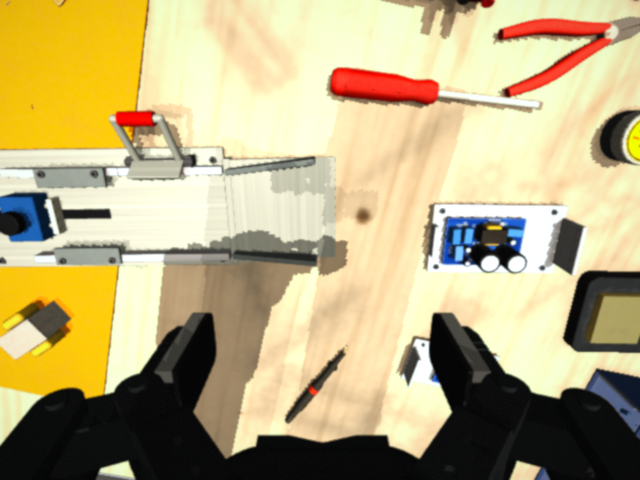

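```bash
cat > m.py <<'E'
from h import *
from scipy.optimize import least_squares
w=[dict(np.load(f"w{i}.npz")) for i in(0,1)]
def fit(items,x0,n):
    def P(x,o): c,s=np.cos(x[2]),np.sin(x[2]); return np.array([x[0]+c*o[0]-s*o[1],x[1]+s*o[0]+c*o[1],o[2]])
    r=lambda x:np.concatenate([proj(w[i],P(x,o),w[i]["T"])[0]-p for i,o,p in items])
    s=least_squares(r,x0,loss="soft_l1",f_scale=2); print(n,s.x,"\n",np.round(r(s.x).reshape(-1,2),1).tolist()); return s.x
car=fit([(0,(.06,-.033,.009),(226,172)),(0,(-.06,-.033,.009),(358,174)),(0,(-.06,.033,.009),(355,243)),(0,(.06,.033,.009),(226,241)),
 (1,(.06,-.033,.009),(434,204)),(1,(-.06,-.033,.009),(567,207)),(1,(-.06,.033,.009),(556,272)),(1,(.06,.033,.009),(428,270))],[.567,-.2236,1.8],"car")
d=fit([(0,(-.096,-.047,0),(115,124)),(0,(-.096,.047,0),(131,229)),(1,(-.096,-.047,0),(335,157)),
 (1,(.096,-.027,.0245),(105,185)),(1,(.154,-.027,.0245),(37,186)),(1,(.096,.027,.0245),(119,247)),(1,(.154,.027,.0245),(55,247))],[.5368,.0179,1.802],"dock")
c,s=np.cos(d[2]),np.sin(d[2]); v=car[:2]-d[:2]; print("car in dock",c*v[0]+s*v[1],-s*v[0]+c*v[1],car[2]-d[2])
ex=np.array([c,s]);ey=np.array([-s,c])
for n,p,z in [("sleeve",(135,118),.05),("pad",(62,216),.027)]:
    q=ray(w[1],p,z,w[1]["T"])[:2]-d[:2]; print(n,q@ex,q@ey)
E
python3 m.py
```

```text
car [ 0.56725814 -0.22309158  1.78731601] 
 [[-6.2, -1.1], [1.1, -1.4], [1.0, 1.6], [-0.7, 2.2], [0.9, -0.5], [3.2, -2.1], [-1.5, 1.2], [-0.7, 1.9]]
dock [0.53731523 0.01937681 1.8006718 ] 
 [[0.6, -1.0], [2.7, -0.4], [1.2, 0.4], [0.8, 1.0], [-1.0, 0.1], [-1.6, 0.0], [-3.7, 0.2]]
car in dock -0.24291288912133904 0.026092683129770637 -0.013355798451146761
sleeve 0.05086454957421911 -0.08114407085486224
pad 0.13641308468980717 -0.0019685699802195625
```

```bash
cat >> h.py <<'E'
D=np.array([.5373,.0194]); TH=1.8007; C,S=np.cos(TH),np.sin(TH); EX=np.array([C,S,0]); EY=np.array([-S,C,0])
def dk(x,y,z): return np.r_[D+x*EX[:2]+y*EY[:2],z]
E
python3 - <<'E'
from plant import *
from h import *
car=np.array([.5673,-.2231]); th=1.787
g=car-.058*np.array([np.cos(th),np.sin(th)])
gripper_to(.3,30)
movep(np.r_[g,.12],down(th)); move_linear(np.r_[g,.044],.06,until_force=6)
o=get_obs(); print(o["time_s"],o["tool_pos"],o["wrist_force"])
gripper_to(0.,30); o=get_obs(); print(o["time_s"],o["finger_gap"],o["gripper_force"],o["wrist_force"],o["tool_pos"])
# to carrier x=-.168,y=0,yaw 0
p=dk(-.168-.058,0,o["tool_pos"][2]+.001)
move_linear(p,.05,frame=down(TH)); dwell(.2)
o=get_obs(); print(o["time_s"],o["tool_pos"]-p,o["wrist_force"],o["finger_gap"])
c=capture("top"); i=cv2.resize(c["img"][170:310,180:480,::-1],None,fx=2.66,fy=2.66); cv2.imwrite("pics/g.png",i)
E
```

```text
5.9917 [ 0.58004148 -0.27989113  0.04449423] [ 0.52531232 -1.00012131 -0.21636246]
6.3583 -0.0015440481786058574 0.0 [ 0.53464105 -0.39478921  0.41589718] [ 0.57977463 -0.27975408  0.04407824]
8.3 [-3.90097023e-05 -1.76470751e-04  6.12704958e-06] [ 0.01589771 -0.37646387 -0.91194748] 0.002439910202974182
```

View pics/g.png

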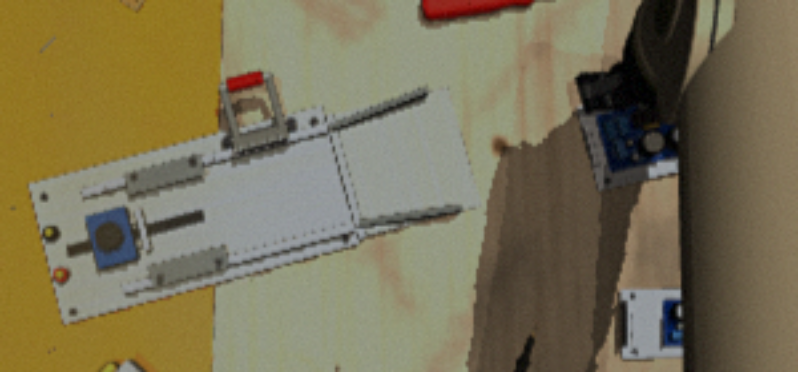

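```bash
python3 - <<'E'
from plant import *
from h import *
c=capture("top"); o=get_obs()
for z in(.02,.045,.15): print(z,(proj(c,np.r_[o["tool_pos"][:2],z])[0]-[180,170])*2.66)
print(o["tool_pos"],o["orientation"],down(TH), o["finger_gap"])
w=capture("wrist"); np.savez("w2.npz",T=wpose(o,w),**{k:w[k] for k in("fx","fy","cx","cy")})
cv2.imwrite("pics/w2.png",cv2.convertScaleAbs(w["img"][:,:,::-1],alpha=1.3))
E
```

```text
0.02 [634.10427149 100.55166542]
0.045 [640.25822956  94.85381271]
0.15 [669.29468718  67.96941459]
[ 0.58878289 -0.20071271  0.04506892] [-3.12085979e+00 -3.60168161e-01  1.16371031e-05] [3.12085912 0.36033704 0.        ] 0.0047584880427599405
```

View pics/w2.png

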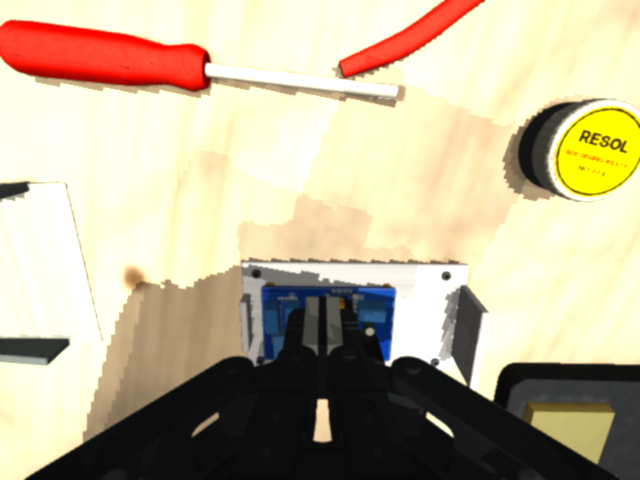

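```bash
python3 - <<'E'
from plant import *
from h import *
w=dict(np.load("w2.npz")); T=w["T"]; o=get_obs(); t=o["tool_pos"]
for p in [(243,262),(467,264)]: print(ray(w,p,.009,T))
print("tcp",proj(w,t,T),"tip",proj(w,t-[0,0,.025],T), "below",proj(w,t-[0,0,.04],T))
print("flange top", ray(w,(464,287),.039,T),ray(w,(488,313),.039,T))
from math import *
q=[ray(w,p,.009,T) for p in [(243,262),(467,264)]]
d=q[0]-q[1]; print(np.linalg.norm(d),atan2(d[1],d[0]))
E
```

```text
[ 0.58728182 -0.1585421   0.009     ]
[ 0.61251842 -0.27195703  0.009     ]
tcp [[323.04141937 311.02334149]] tip [[322.94905613 285.60838537]] below [[322.90404837 273.22390865]]
flange top [ 0.61122849 -0.25950341  0.039     ] [ 0.60135992 -0.27460071  0.039     ]
0.1161887832100683 1.789744914790446
```

```bash
python3 - <<'E'
from plant import *
from h import *
o=get_obs(); p=o["tool_pos"]; move_linear(p+[0,0,.06],.1)
car=np.array([.5677,-.2224]); th=1.788; e=np.array([np.cos(th),np.sin(th)])
g=car-.058*e
movep(np.r_[g,.1],down(th)); dwell(.15); o=get_obs(); print(o["wrist_force"])
r=move_linear(np.r_[g,.05],.04,until_force=4); o=get_obs(); print(r,o["tool_pos"],o["wrist_force"],o["time_s"],o["finger_gap"])
move_linear(np.r_[g,.1],.1)
E
```

```text
[-0.53007286  0.04199047  0.24841949]
False [ 0.58039102 -0.27911956  0.05032445] [-0.77436892 -0.50298714  0.26479847] 11.1667 -0.0026671823999030292
```

```bash
python3 - <<'E'
from plant import *
from h import *
o=get_obs(); p=o["tool_pos"]; move_linear([p[0],p[1],.05],.1); dwell(.1)
o=get_obs(); s=capture("scene")["img"]; w=capture("wrist")["img"]
a=cv2.resize(s[190:290,330:463,::-1],(400,300),interpolation=cv2.INTER_CUBIC)
b=cv2.resize(w[:,:,::-1],(400,300)); t=cv2.resize(capture("top")["img"][180:280,360:493,::-1],(400,300),interpolation=cv2.INTER_CUBIC)
d=cv2.resize(w[240:400,220:433,::-1],(400,300))
cv2.imwrite("pics/comp.png",cv2.convertScaleAbs(np.vstack([np.hstack([a,b]),np.hstack([t,d])]),alpha=1.5))
c=capture("scene"); print((proj(c,o["tool_pos"])[0]-[330,190])*3,(proj(c,o["tool_pos"]-[0,0,.025])[0]-[330,190])*3, o["tool_pos"])
E
```

```text
[194.75940549  45.29621847] [192.61623166  69.96895611] [ 0.58051103 -0.27919445  0.05082717]
```

View pics/comp.png

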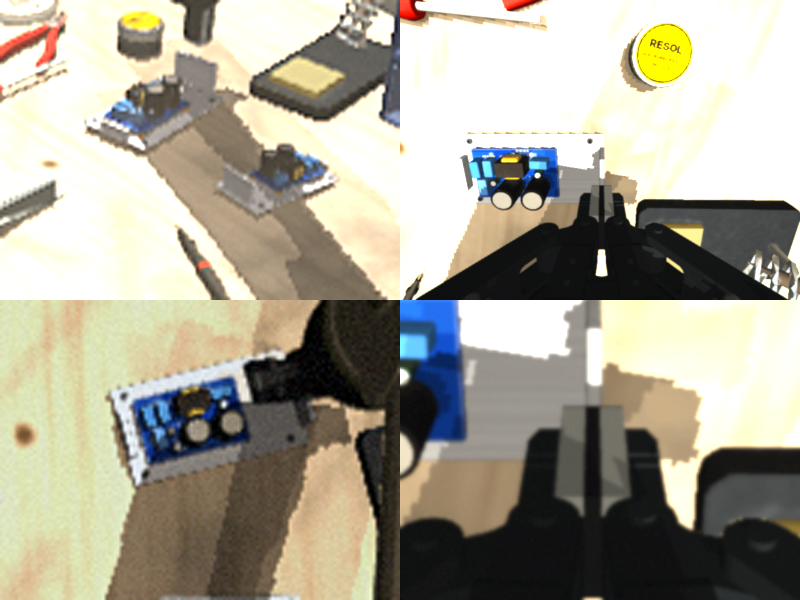

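```bash
python3 - <<'E'
from plant import *
from h import *
o=get_obs(); p=o["tool_pos"]; print(o["wrist_force"])
r=move_linear([p[0],p[1],.02],.03,until_force=4); o=get_obs(); print(r,o["tool_pos"],o["wrist_force"],o["time_s"])
move_linear([p[0],p[1],.06],.1)
E
```

```text
[ 0.03369214 -0.0110316   0.29519639]
True [ 0.58030696 -0.27964319  0.03539827] [-1.84945435  0.80397275  8.26798332] 13.3583
```

```bash
cat >> h.py <<'E'
TIP=.0036 # tip z = TCP z + TIP (measured on the flange top)
E
python3 - <<'E'
from plant import *
from h import *
car=np.array([.5677,-.2224]); th=1.788; g=car-.058*np.array([np.cos(th),np.sin(th)])
gripper_to(.3,30)
r=move_linear(np.r_[g,.014],.06,until_force=6)
o=get_obs(); print(r,o["tool_pos"],o["wrist_force"])
gripper_to(0.,30); o=get_obs(); print(o["time_s"],o["finger_gap"],o["gripper_force"],o["wrist_force"],o["tool_pos"])
if o["finger_gap"]>.02:
    p=dk(-.168-.058,0,o["tool_pos"][2]+.0005)
    move_linear(p,.06,frame=down(TH)); dwell(.2)
    o=get_obs(); print(o["time_s"],o["tool_pos"]-p,o["wrist_force"],o["finger_gap"])
E
```

```text
False [ 0.58049819 -0.27915184  0.01438721] [0.23053124 0.06787751 0.14326863]
15.3583 0.03976185487970642 35.68567514419556 [-0.35553286 -0.08777734  2.51852334] [ 0.58051721 -0.27916292  0.01455279]
17.025 [-0.0002129  -0.00017837 -0.00019513] [ 0.22924145 -0.05313567 -2.76948663] 0.035850502098138594
```

```bash
cat >> h.py <<'E'
def tail(x): # height of the tail's runner end for carrier centre x (dock frame)
    x=x*1e3
    xt=x-56
    pre=max(0,(xt+96)*np.tan(np.radians(7.9)))
    post=13+5*(56-x)/(x+56) if x>-10 else pre
    h=np.interp(x,[-6,2],[pre,post]) if x<2 else (post if x<50 else np.interp(x,[54,60],[13,8]))
    return h/1e3
E
python3 - <<'E'
from plant import *
from h import *
gripper_to(.2); o=get_obs(); p=o["tool_pos"]
move_linear(p+[0,0,.05],.12); gripper_to(0.)
q=dk(-.228-.032,0,.065); move_linear(q,.12); q[2]=.0164; r=move_linear(q,.1,until_force=6); dwell(.2)
f0=get_obs()["wrist_force"]; print(r,f0)
r=move_linear(dk(-.228-.004,0,.0164),.03,until_force=1.5); o=get_obs()
x=(o["tool_pos"][:2]-D)@EX[:2]; print(r,x,(o["wrist_force"]-f0)@EX,o["time_s"]); xc=-.168
f=-.228-x; print("f",f)
np.save("f.npy",np.r_[f,f0])
while xc<-.022:
    xc+=.012
    move_linear(dk(xc-.06-f,0,.0164+tail(xc)),.05)
    o=get_obs(); print(round(xc,3),np.round((o["wrist_force"]-f0)@np.c_[EX,EY,[0,0,1]],1))
print(o["time_s"])
w=capture("wrist"); t=capture("top")["img"]; 
cv2.imwrite("pics/push1.png",np.hstack([cv2.resize(w["img"],(400,300))[:,:,::-1],cv2.resize(t[180:300,230:390,::-1],(400,300))]))
E
```

```text
False [-0.00651892  0.46632848  0.77301089]
False -0.23193533351905316 -0.1841453381378574 20.5417
f 0.003935333519053147
-0.156 [-1.1 -0.6 -1.4]
-0.144 [ 0.1 -0.2 -0.6]
-0.132 [-0.3 -0.5 -0.1]
-0.12 [ 0.2  0.1 -0.8]
-0.108 [-0.7 -0.7 -1.4]
-0.096 [-0.5  0.1  0.1]
-0.084 [-0.9  0.9 -1.8]
-0.072 [-0.8 -0.4 -0.8]
-0.06 [-0.4  0.3 -0.9]
-0.048 [-0.7 -0.5  0.1]
-0.036 [-1.1 -0.6 -0.8]
-0.024 [-1.3  0.5 -0.9]
-0.012 [-1.   0.7 -1.1]
25.6333
```

View pics/push1.png

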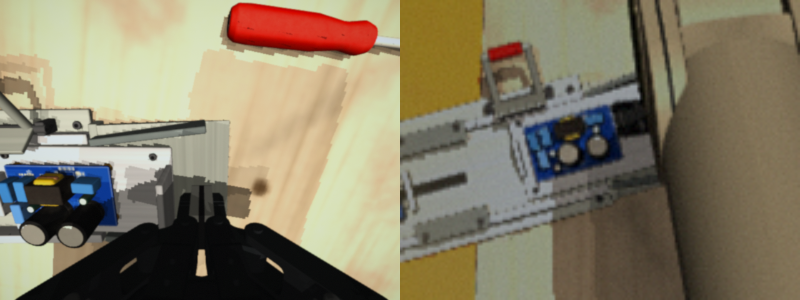

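```bash
python3 - <<'E'
from plant import *
from h import *
o=get_obs(); c=capture("wrist"); T=wpose(o,c)
t=capture("top")
def d(q): v=q[:2]-D; return np.round([v@EX[:2],v@EY[:2]],4)
print("tcp",d(o["tool_pos"]))
print("tail corner",d(ray(c,(275,235),.014,T)),d(ray(c,(275,300),.016,T)))
f=lambda x,y:(230+(x-400)/2.5,180+y/2.5)
print("nose",d(ray(t,f(513,128),.028)),d(ray(t,f(532,184),.028)))
E
```

```text
tcp [-0.0755  0.0001]
tail corner [-0.0552 -0.0326] [-0.0542 -0.003 ]
nose [ 0.0593 -0.0251] [0.0558 0.0211]
```

```bash
python3 - <<'E'
from plant import *
from h import *
f=.0175; f0=np.load("f.npy")[1:]
def go(xc,h,v=.05,uf=None):
    r=move_linear(dk(xc-.06-f,0,.0164+h),v,until_force=uf); o=get_obs(); print(round(xc,3),r,np.round((o["wrist_force"]-f0)@np.c_[EX,EY,[0,0,1]],1)); return r
go(-.010,.005,.08); go(-.012,.017,.08); go(-.001,.017,.08)
for x in (.01,.02,.03,.04,.05): go(x,tail(min(x,.049)))
go(.040,.013,.08); go(.040,.009,.08); go(.049,.009,.08)
for x in (.054,.058,.062): 
    if go(x,.009,.03,10): break
go(.052,.008,.08)
o=get_obs(); print(o["time_s"])
c=capture("wrist"); np.savez("w3.npz",T=wpose(o,c),**{k:c[k] for k in("fx","fy","cx","cy")}); cv2.imwrite("pics/w3.png",cv2.convertScaleAbs(c["img"][:,:,::-1],alpha=1.3))
E
```

```text
-0.01 False [-0.2 -0.1 -1.1]
-0.012 False [-0.2 -0.4 -0.8]
-0.001 False [-0.9  0.2 -1.1]
0.01 False [-0.6  0.8 -0.5]
0.02 False [-0.  -0.  -0.8]
0.03 False [-1.1 -0.5 -1.3]
0.04 False [-0.1  0.2  0. ]
0.05 False [ 0.1  0.6 -1.2]
0.04 False [ 0.1  0.5 -0.4]
0.04 False [ 0.4 -0.2 -0.1]
0.049 False [-0.7  0.6 -0.9]
0.054 False [-0.8 -0.2 -0.1]
0.058 False [-1.1  0.1 -0.3]
0.062 False [ 0.3  0.8 -0.9]
0.052 False [ 0.  -0.3 -0.5]
30.4333
```

View pics/w3.png

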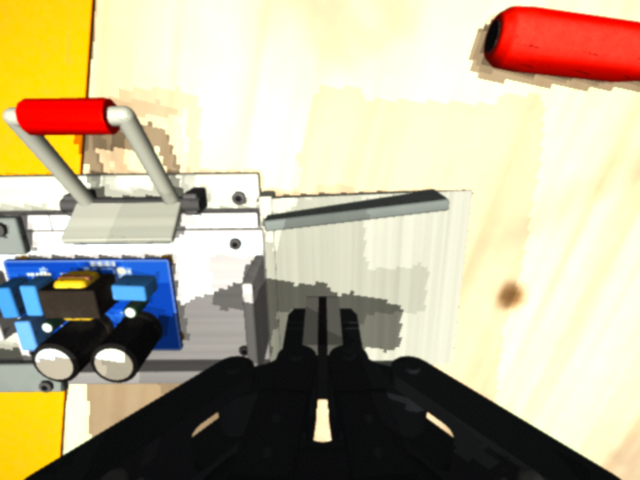

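```bash
python3 - <<'E'
from h import *
w=dict(np.load("w3.npz")); T=w["T"]
def d(p,z): v=ray(w,p,z,T)[:2]-D; return np.round([v@EX[:2],v@EY[:2]],4)
print("tail",d((264,227),.017),d((264,227),.022),"hole",d((235,243),.017),"lip/fence foot",d((272,196),.013),"rampfoot",d((470,190),0), "flange top rear",d((263,275),.047),d((263,275),.052))
print("holes near end of dock plate",d((239,198),.0145), "flap/hinge ends x",d((70,205),.0205),d((200,205),.0205))
E
```

```text
tail [-0.0017 -0.0358] [-0.0025 -0.0374] hole [ 0.0111 -0.0287] lip/fence foot [-0.0051 -0.0482] rampfoot [-0.0934 -0.0479] flange top rear [-0.0053 -0.0273] [-0.0062 -0.0296]
holes near end of dock plate [ 0.0085 -0.0478] flap/hinge ends x [ 0.0757 -0.0464] [ 0.0231 -0.0463]
```

```bash
cat > g.py <<'E'
from plant import *
from h import *
f=.0155; f0=np.load("f.npy")[1:]
def rd(n=6):
    a=[]
    for _ in range(n): dwell(.03); o=get_obs(); a.append((o["wrist_force"])@np.c_[EX,EY,[0,0,1]])
    v=o["tool_pos"][:2]-D; return round(v@EX[:2]+.06+f,4),np.round(np.mean(a,0),2),o["time_s"]
def go(xc,h,v=.05,uf=None): return move_linear(dk(xc-.06-f,0,.0164+h),v,until_force=uf)
E
python3 - <<'E'
from g import *
go(.052,.008); print(rd())
go(.0595,.008,.03); print(go(.066,.008,.02,5),rd())
go(.056,.008,.08); print(rd()); go(.065,.008,.06)
print(go(.104,.008,.015,4),rd())
E
```

```text
(np.float64(0.0521), array([-0.03, -0.11,  0.27]), 30.9333)
False (np.float64(0.066), array([ 0.16, -0.05, -0.13]), 32.0083)
(np.float64(0.0562), array([0.4 , 0.23, 0.1 ]), 32.4833)
True (np.float64(0.0918), array([-1.6 , -0.38,  0.78]), 34.675)
```

```bash
python3 - <<'E'
from g import *
x=rd()[0]
for k in range(6):
    x+=.0004; go(x,.008,.01); r=rd(5); print(r)
    if r[1][0]<-6.5: break
E
```

```text
(np.float64(0.0919), array([-2.96,  0.01, -1.04]), 35.2917)
(np.float64(0.0923), array([-4.79,  0.82, -0.18]), 35.7083)
(np.float64(0.0925), array([-5.4 ,  1.12, -0.32]), 36.125)
(np.float64(0.0927), array([-6.15,  1.17, -0.15]), 36.5417)
(np.float64(0.0929), array([-6.99,  0.84,  0.7 ]), 36.9583)
```

```bash
python3 - <<'E'
from g import *
x0=rd(1)[0]
go(x0-.004,.008,.02); go(x0-.012,.008,.08); go(x0-.012,.05,.15)
xf=x0-.058   # flange centre
p=dk(xf,0,.0664); move_linear(p,.12); q=p.copy(); q[2]=.052; move_linear(q,.1); q[2]=.038
print(move_linear(q,.02,until_force=2.5),get_obs()["tool_pos"][2])
move_linear(p,.12); go(x0-.012,.05,.12); go(x0-.012,.008,.12)
go(x0-.003,.008,.06); print(go(x0+.0006,.008,.012,6),rd())
E
```

```text
True 0.043502396512084145
True (np.float64(0.092), array([-1.58, -0.52,  1.2 ]), 41.35)
```

```bash
python3 - <<'E'
from g import *
x,r,t=rd(3)
while r[0]>-6:
    x+=.0004; go(x,.008,.01); x1,r,t=rd(5); print(x1,r,t)
    if x>.0945: break
dwell(.2)
go(x-.003,.008,.015); go(x-.014,.008,.08); go(x-.014,.09,.15)
yo=-.117
move_linear(dk(.05,yo-.01,.11),.2)
P=lambda ph,dy=0: dk(.05,-.047-.044*np.sin(ph)-.0165+dy,.0205+.044*np.cos(ph)-.010-TIP)
s=P(1.05,-.012); print(move_linear(s,.12,until_force=8)); dwell(.1); b=rd(3); print(b)
for ph in np.arange(1.05,-.01,-.15):
    h=move_linear(P(ph),.05,until_force=12); print(round(ph,2),h,rd(1)[1]-b[1])
    if h: break
E
```

```text
0.0921 [-4.07  0.02  0.24] 41.8667
0.0924 [-5.05  0.34 -0.53] 42.2833
0.0926 [-5.42  0.35 -0.33] 42.7
0.0929 [-6.19  0.4   0.47] 43.1167
False
(np.float64(0.1255), array([ 0.16, -0.14,  0.33]), 46.5167)
1.05 False [-0.17  0.03 -0.51]
0.9 False [-0.6   0.2   0.13]
0.75 False [ 1.28 -0.18 -0.23]
0.6 False [ 0.34 -3.08  1.82]
0.45 False [-0.12 -2.12  0.67]
0.3 False [ 0.42 -0.41 -0.22]
0.15 False [-1.02  0.68 -0.39]
-0.0 False [-0.09 -2.22 -1.15]
```

Now press to the stop, and measure the sleeve's position numerically from the wrist camera.

```bash
python3 - <<'E'
from g import *
P=lambda ph,dy=0: dk(.05,-.047-.044*np.sin(ph)-.0165+dy,.0205+.044*np.cos(ph)-.010-TIP)
h=move_linear(P(0,.008),.02,until_force=6); r=rd(3); p=get_obs()["tool_pos"]; print(h,r,(p[:2]-D)@EY[:2])
move_linear(dk(.05,-.10,p[2]),.1); move_linear(dk(.05,-.10,.15),.2); move_linear(dk(.03,-.02,.20),.2); dwell(.2)
o=get_obs(); c=capture("wrist"); T=wpose(o,c); np.savez("w4.npz",T=T,**{k:c[k] for k in("fx","fy","cx","cy")}); cv2.imwrite("pics/w4.png",c["img"][:,:,::-1])
hsv=cv2.cvtColor(c["img"],cv2.COLOR_RGB2HSV); m=((hsv[...,0]<8)|(hsv[...,0]>172))&(hsv[...,1]>180)&(hsv[...,2]>60)
n,l,s,ce=cv2.connectedComponentsWithStats(m.astype(np.uint8))
for i in range(1,n):
    if s[i,4]>60:
        v=ray(c,ce[i],.0645,T)[:2]-D; print(s[i],ce[i],v@EX[:2],v@EY[:2])
print("expect",proj(c,dk(.05,-.047,.0645),T),"open .15:",proj(c,dk(.05,-.0536,.064),T))
print("nose/pad/tail px",proj(c,[dk(.151,-.01,.0215),dk(.151,.01,.0215),dk(.031,-.03,.017)],T),o["time_s"])
E
```

```text
True (np.float64(0.1256), array([ 0.06, -2.62,  0.84]), 49.4833) -0.06349989878716426
[537   0  13  17  79] [541.62025316   8.29113924] -0.11141301208297683 -0.1645335218877614
[ 466   91  106   33 2454] [517.12347188 107.82477588] -0.10570751671329866 -0.10372599612327504
[278 183  34  13 435] [294.40689655 188.90344828] 0.051551128611795956 -0.0466705313320812
[115 241  15  13  93] [123.02150538 246.05376344] 0.18776930772442268 -0.0013874091746054254
expect [[296.46774269 188.46425688]] open .15: [[296.29747112 179.55813457]]
nose/pad/tail px [[186.87499328 220.22075446]
 [189.49795973 241.45155222]
 [321.89109847 196.7395962 ]] 51.475
```

```bash
python3 -c "
from plant import *
print(finish_job())"
```

```text
the job is handed in; nothing more can be done
None
```

I handed the job in at about 52 s: the carrier is flat in the bay, last pressed on the pad at about 6 N, and the hold-down measured upright. The nose-to-pad gap was not re-measured after I backed off, and `finish_job` returned no verdict.

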